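Find the comb leaf that fits the lift spindle's thread

ROBOT

A 6-joint arm with a two-finger parallel gripper is mounted at the origin on the work surface. World frame = base frame: x ahead of the robot, y to its left, z up, the work surface at z = 0. Lengths are in mm, angles in rad, forces in N, time in s.
With the tool pointing down it reaches from about 275 to 850 mm from the base axis. Payload 19 kg.
Tool frame: the origin (TCP) lies at the very end of the fingers, on their centre line; the grasp point (between the pads) lies 19 mm behind it (robot.grasp_offset is the distance from the TCP to the grasp point, in mm); z points along the fingers, y is the line along which they close (so a half turn about z gives the same grasp; the last joint's range is limited). The gripper opens to 85 mm and grips with 20 to 120 N. Pads are 22 mm wide; open, the fingers measure 114 mm over their backs; the gripper's body (76 mm by 85 mm) begins 54 mm behind the grasp point. The pads swing forward as they close: fully open they stand 13 mm farther back than shut.
Start: joints at [-1.429, 0.15, 1.437, -0, 1.554, -0.134], TCP at [156.557, -553.245, 231.267] pointing down, gripper open.
Joint ranges: [-2.8, 2.8], [-0.68, 2.1], [0.12, 2.68], [-1.39, 4.53], [0.16, 2.79], [-2.81, 2.81]. Speed limits (rad/s): [1.89, 1.89, 2.22, 3.01, 3.01, 3.01].

INTERFACE

Orientations are given as [roll, pitch, yaw] about the fixed x, y, z axes, in that order (R = Rz(yaw) Ry(pitch) Rx(roll)).
In Python, from rig import robot gives the robot as it stands.
- The arm moves only by the tool drive_tool, never from a script. Its argument "increments" is a list of rows, each an object of numbers: "dx", "dy", "dz": the shift along the world's x, y, z in cm; "wx", "wy", "wz": the turn, a rotation vector about the world's x, y, z in rad. A call has 1 to 12 rows; each row shifts and turns the commanded pose from where the row before left it; what a row does not reach is not made up. A row lasts 1/8 s, in which the tool goes at most 62.5 mm and 10.7 degrees, less where a joint would pass 70% of its speed; a pose out of reach is approached as far as the arm can. A call with a gripper value outside its range is refused whole. "hand" is the closure in counts, from 0 (fully open) to 255 (shut), set as the call begins (left out, the last holds). The fingers move at their own pace and stop on an object; the grip force is fixed at half the most. Time passes only in rows, so rows that do not move let the fingers close. It gives the time, the measured TCP pose, the force, the opening and the grip force at its end, in the units of the state.
- robot.state(): the state, without advancing time (a new reading comes with each control period).
- robot.camera(name): name is "side" or "top"; returns the picture (480x640x3 uint8, red, green, blue); there is no depth.
- robot.calibration(name): a dict with "intrinsics" (3x3 intrinsics, pixels), "rvec" (rotation vector, rad) and "tvec" (3), from world to camera coordinates, as OpenCV has them. Camera axes: x right, y down, z forward; pixel columns grow to the right and rows downward; lengths in mm; the calibration is good to about 2 mm. A picture is of the moment at which its call begins. calibration takes no time and is no camera call.
- robot.sign_off(): hands the job in; it is judged then, once.
The state is a dict: "time": time; "joint_pos": joint angles; "joint_velocities": joint speeds; "joint_torque": joint torques, N m; "tcp_pos": TCP position; "tool_rot": TCP orientation; "wrist_force": force on the tool from outside, world axes, zero at the start; "moment": the same for the moment, N m; "opening": finger opening in mm; "finger_force": force on a finger pad.
Only numpy, scipy, OpenCV 4.12 (cv2) and the standard library are available. Lean on these libraries where they do the work, as an engineer would, in place of code of your own. Each camera call takes 0.05 s, during which the arm holds its last target. There are 200 camera calls.

TASK

Find out which comb leaf fits the thread of the spindle under the gauging bridge: take the leaves from the rack one by one, let each down into the bridge's slot and feel along the thread with a slow, light push (about 5 N, never over 15 N) for the place where its teeth drop fully home. Leave the leaf that fits standing fully home in the thread, put any leaf that does not fit back upright in a slot of the rack, and leave the other things on the bench alone.

Things in the scene. Friction and masses are not known exactly. Their poses are not given: they have to be found in the camera images.
- thread_top (a point): top of the thread crests of the spindle under the bridge, mid length, 49 above the table (all in mm); x along the spindle, z up. A leaf along x has its grip centre 48 above this point with its tips riding on crests, 43 when fully home. Only a leaf of the spindle's own pitch goes home, where its tips meet grooves to within 0.7 mm, found by feel within one pitch along x. A wrong leaf stays 3.5 or more too high.
- cradle: fixed grey plate 220 x 190 x 10 mm carrying three spindles; origin at its underside, 49 below thread_top. The gauging bridge, two level aluminium bars, forms a slot along x over one spindle, centred on thread_top: 8.5 wide, 100 long, top 14.5 above that point, where bevelled lips widen it to 14.5. The slot keeps a leaf upright when let go.
- rack: fixed aluminium rack, plate 100 (x) x 190 (y) x 8 mm; origin at the centre of its underside, on the table. Three slots along x, at y = -60, 0 and 60, each 8.5 wide (14.5 at the bevelled lips) and 74 long; floor 8, wall tops 24 above the origin. A leaf standing in a slot has its grip centre 56 above the origin. Each leaf starts in one of the slots.
- leaf_1_grip (a point): loose steel comb leaf, 90 g. Lengths in mm: plate 62 long (x), 5 thick (y), teeth 5 long below, 8, 10 or 12 apart (which of the three has which is not given); on top a black grip block 36 (x) x 12 (y) x 30 high, to be gripped across the 12. This point: the block's centre, 48 above the tooth tips, 15 below the top; z up. Starts upright in a rack slot, teeth down.
- leaf_2_grip (a point): loose steel comb leaf, 90 g. Lengths in mm: plate 62 long (x), 5 thick (y), teeth 5 long below, 8, 10 or 12 apart (which of the three has which is not given); on top a black grip block 36 (x) x 12 (y) x 30 high, to be gripped across the 12. This point: the block's centre, 48 above the tooth tips, 15 below the top; z up. Starts upright in a rack slot, teeth down.
- leaf_3_grip (a point): loose steel comb leaf, 90 g. Lengths in mm: plate 62 long (x), 5 thick (y), teeth 5 long below, 8, 10 or 12 apart (which of the three has which is not given); on top a black grip block 36 (x) x 12 (y) x 30 high, to be gripped across the 12. This point: the block's centre, 48 above the tooth tips, 15 below the top; z up. Starts upright in a rack slot, teeth down.
- spindle_1: fixed steel spindle lying along x in the cradle, 30 mm across the thread crests, grooves 5.5 deep, pitch 8, 10 or 12 mm (which of the three has which is not given). Origin on its axis near mid length; how the grooves lie to it is not given. The one that matters lies below thread_top; the other two are spares beside it.
- spindle_2: fixed steel spindle lying along x in the cradle, 30 mm across the thread crests, grooves 5.5 deep, pitch 8, 10 or 12 mm (which of the three has which is not given). Origin on its axis near mid length; how the grooves lie to it is not given. The one that matters lies below thread_top; the other two are spares beside it.
- spindle_3: fixed steel spindle lying along x in the cradle, 30 mm across the thread crests, grooves 5.5 deep, pitch 8, 10 or 12 mm (which of the three has which is not given). Origin on its axis near mid length; how the grooves lie to it is not given. The one that matters lies below thread_top; the other two are spares beside it.
- collar: loose brass collar, 38 mm across, 16 mm high, origin at its underside; a bystander, often between rack and cradle.
- brush: loose paint brush lying on the table near the robot; a bystander.
- wrench: loose wrench lying on the table beyond the rack; a bystander.
- tin_tall: loose closed tin, 84 mm across, 120 mm high, origin at its underside; a bystander beyond the middle of the table.
- tin_open: loose open steel tin, 76 mm across, 85 mm high, origin at its underside; a bystander left of the cradle.
- jar: loose glass jar, 70 mm across, 90 mm high, origin at its underside; a bystander right of the rack.
Not all that is in view belongs to the job. What is shaped like the part that bears leaf_3_grip but blue or brown is not meant. Leave any orange look-alike of the part that bears leaf_1_grip alone.

How it is judged (in metres and radians):
At the end, for the whole second after the job is handed in: One leaf rests home in the bridge slot: grip centre under 45 mm above the thread top (43 is home), within 30 mm of mid slot, tilt under 0.3 rad. The other two rest in rack slots: grip centre under 60 mm above its underside, tilt under 0.35 rad ((((z of leaf_1_grip in the frame of thread_top between 0.039 and 0.045 m and x of leaf_1_grip in the frame of thread_top between -0.03 and 0.03 m and y of leaf_1_grip in the frame of thread_top between -0.013 and 0.013 m and angle between leaf_1_grip's own z axis and vertical below 0.3 rad and angle between the x axis of leaf_1_grip and the x axis of thread_top, either way round below 0.12 rad) and (z of leaf_2_grip in the frame of rack between 0.048 and 0.06 m and x of leaf_2_grip in the frame of rack between -0.03 and 0.03 m and y of leaf_2_grip in the frame of rack between -0.078 and 0.078 m and angle between leaf_2_grip's own z axis and vertical below 0.35 rad) and (z of leaf_3_grip in the frame of rack between 0.048 and 0.06 m and x of leaf_3_grip in the frame of rack between -0.03 and 0.03 m and y of leaf_3_grip in the frame of rack between -0.078 and 0.078 m and angle between leaf_3_grip's own z axis and vertical below 0.35 rad)) or ((z of leaf_2_grip in the frame of thread_top between 0.039 and 0.045 m and x of leaf_2_grip in the frame of thread_top between -0.03 and 0.03 m and y of leaf_2_grip in the frame of thread_top between -0.013 and 0.013 m and angle between leaf_2_grip's own z axis and vertical below 0.3 rad and angle between the x axis of leaf_2_grip and the x axis of thread_top, either way round below 0.12 rad) and (z of leaf_1_grip in the frame of rack between 0.048 and 0.06 m and x of leaf_1_grip in the frame of rack between -0.03 and 0.03 m and y of leaf_1_grip in the frame of rack between -0.078 and 0.078 m and angle between leaf_1_grip's own z axis and vertical below 0.35 rad) and (z of leaf_3_grip in the frame of rack between 0.048 and 0.06 m and x of leaf_3_grip in the frame of rack between -0.03 and 0.03 m and y of leaf_3_grip in the frame of rack between -0.078 and 0.078 m and angle between leaf_3_grip's own z axis and vertical below 0.35 rad)) or ((z of leaf_3_grip in the frame of thread_top between 0.039 and 0.045 m and x of leaf_3_grip in the frame of thread_top between -0.03 and 0.03 m and y of leaf_3_grip in the frame of thread_top between -0.013 and 0.013 m and angle between leaf_3_grip's own z axis and vertical below 0.3 rad and angle between the x axis of leaf_3_grip and the x axis of thread_top, either way round below 0.12 rad) and (z of leaf_1_grip in the frame of rack between 0.048 and 0.06 m and x of leaf_1_grip in the frame of rack between -0.03 and 0.03 m and y of leaf_1_grip in the frame of rack between -0.078 and 0.078 m and angle between leaf_1_grip's own z axis and vertical below 0.35 rad) and (z of leaf_2_grip in the frame of rack between 0.048 and 0.06 m and x of leaf_2_grip in the frame of rack between -0.03 and 0.03 m and y of leaf_2_grip in the frame of rack between -0.078 and 0.078 m and angle between leaf_2_grip's own z axis and vertical below 0.35 rad))) and linear speed of each of leaf_1, leaf_2, leaf_3 below 0.02 m/s); the robot touches nothing.
It fails at once if a leaf is pressed or dropped on a spindle with more than 80 N, counted over all teeth (contact force between any of leaf_1, leaf_2, leaf_3 and spindle_1 above 80 N or contact force between any of leaf_1, leaf_2, leaf_3 and spindle_2 above 80 N or contact force between any of leaf_1, leaf_2, leaf_3 and spindle_3 above 80 N).
It fails at once if a bystander (collar, brush, wrench, tins, jar) is moved by more than 30 mm (distance of any of collar, brush, wrench, tin_tall, tin_open, jar from where it was at the start of the episode above 0.03 m).
It also fails if it takes over 72 s, if anything falls off the work surface, if the arm or the gripper's body presses on something with over 40 N, if the wrist force passes 120 N, or if a joint passes its speed limit or range.

## Working session

There is one attempt and no reset: what is moved stays moved. The work goes in short steps, Python scripts to look and compute and a tool call to move; the robot and the scene stay as the last step left them, time stands still between calls to the robot, and variables do not carry over. Pictures are saved under pics/ and viewed, at most 10 in all, crops included, and the job is handed in when it is done.

Besides the shell and the picture viewer there is one more tool, called after "Request:" as name([rows], argument=value, ...), one row to a line, values as JSON. drive_tool: Moves the arm, as the interface text tells. Its arguments: {"type":"object","properties":{"increments":{"type":"array","items":{"type":"object","properties":{"dx":{"type":"number"},"dy":{"type":"number"},"dz":{"type":"number"},"wx":{"type":"number"},"wy":{"type":"number"},"wz":{"type":"number"}}}},"hand":{"type":"number"}},"required":["increments"]}

```bash
mkdir -p pics
cat > h.py <<'E'
from rig import robot
import numpy as np, cv2
def cal(n):
    c=robot.calibration(n); K=np.array(c["intrinsics"],float); R=cv2.Rodrigues(np.array(c["rvec"],float))[0]; t=np.array(c["tvec"],float).ravel(); return K,R,t
def ray(n,p):
    K,R,t=cal(n); d=R.T@np.linalg.solve(K,[p[0],p[1],1.]); return -R.T@t,d/np.linalg.norm(d)
def plane(n,p,z):
    o,d=ray(n,p); return o+d*(z-o[2])/d[2]
def proj(n,P):
    K,R,t=cal(n); q=K@(R@np.array(P,float)+t); return q[:2]/q[2]
def tri(p1,p2,a="top",b="side"):
    o,d=ray(a,p1);o2,d2=ray(b,p2)
    s=np.linalg.lstsq(np.c_[d,-d2],o2-o,rcond=None)[0]; A=o+s[0]*d;B=o2+s[1]*d2
    return (A+B)/2,np.linalg.norm(A-B)
E
python3 - <<'E'
from h import *
for n in("top","side"):
    cv2.imwrite(f"pics/{n}0.png",cv2.cvtColor(robot.camera(n),cv2.COLOR_RGB2BGR)); print(n,ray(n,(320,240)),cal(n)[0][0,0])
print(robot.state())
E
```

```text
top (array([ 371.46091918,  -20.61113545, 1402.73798934]), array([ 0.13931862,  0.01897155, -0.99006586])) 597.6016588274342
side (array([ 229.91551073, -838.75627563,  927.6309533 ]), array([ 0.27944034,  0.67594746, -0.68191504])) 501.73429151824206
{'time': 0.1, 'joint_pos': array([-1.42897452e+00,  1.50889967e-01,  1.43793296e+00, -4.22063297e-05,
        1.55381563e+00, -1.34010786e-01]), 'joint_velocities': array([ 0.00027626, -0.00089498, -0.00222393, -0.00158963, -0.00131268,
        0.00100709]), 'joint_torque': array([ 4.53728309e-03, -7.14383626e+01, -5.71780479e+01, -7.87331373e-05,
        7.33925292e-03,  2.94124320e-06]), 'tcp_pos': array([ 156.53024272, -553.05300738,  230.77898819]), 'tool_rot': array([-3.14055049e+00, -9.79215798e-05,  2.75833283e-01]), 'wrist_force': array([ 0.2851351 , -0.47784743,  0.11578567]), 'moment': array([-0.02043408,  0.06543805, -0.00647954]), 'finger_force': 0.0, 'opening': 85.21356870776287}
```

View pics/top0.png

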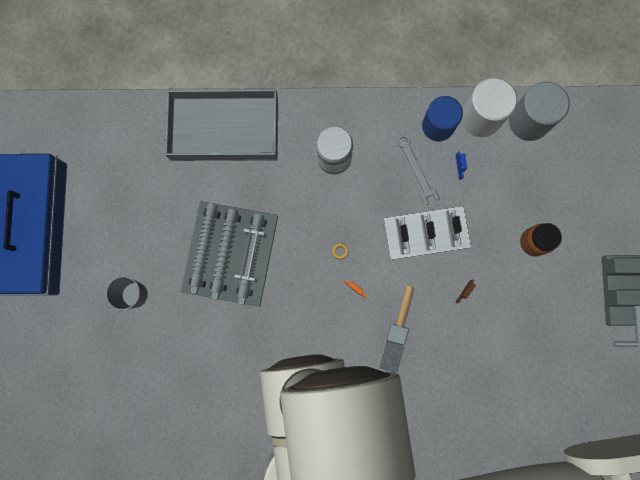

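View pics/side0.png

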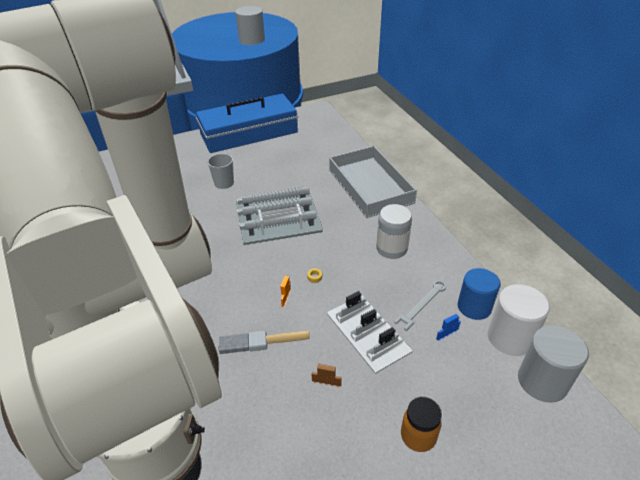

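Top view: the rack's grips are at (404,232), (430,229) and (456,224). The look-alikes, all lying flat off the rack, are orange (355,288), blue (461,165) and brown (466,291). The bridge is over the right-hand spindle at about (250,255). I choose the three black grips in the rack and check with one close crop.

Run:
```python
from h import *
T=cv2.imread("pics/top0.png");S=cv2.imread("pics/side0.png")
def crop(I,x,y,w,h,k=4): return cv2.resize(I[y:y+h,x:x+w],(400,300),interpolation=cv2.INTER_CUBIC)
a=np.vstack([np.hstack([crop(T,190,195,100,75),crop(T,380,195,100,75)]),np.hstack([crop(S,230,180,100,75),crop(S,325,285,100,75)])])
a=np.vstack([np.hstack([crop(T,180,195,154,115),crop(T,380,195,100,75)]),np.hstack([crop(S,230,180,100,75),crop(S,325,285,100,75)])])
cv2.imwrite("pics/c1.png",a)
for n,I,(x,y,w,h) in(("top",T,(383,205,90,55)),("side",S,(325,285,90,85))):
    m=(I.max(2)<60).astype(np.uint8)[y:y+h,x:x+w]
    for c in cv2.findContours(m,0,2)[0]:
        if cv2.contourArea(c)>20:
            c=c+np.array([x,y]); (cx,cy),wh,an=cv2.minAreaRect(c);print(n,cv2.contourArea(c),(round(cx,1),round(cy,1)),np.round(wh,1),round(an,1),cv2.boundingRect(c), np.round(plane(n,(cx,cy),60),1))
```

```text
top 75.5 (403.7, 233.0) [16.3  5.9] 81.9 (400, 225, 8, 17) [ 575.9 -184.7   60. ]
top 86.5 (430.1, 229.9) [16.3  6.7] 80.5 (426, 222, 9, 17) [ 582.7 -244.5   60. ]
top 89.0 (456.2, 224.7) [15.9  7.3] 78.7 (452, 217, 9, 17) [ 594.5 -303.9   60. ]
side 125.0 (386.7, 336.3) [ 9.6 19. ] 60.3 (379, 328, 16, 17) [ 595.1 -308.3   60. ]
side 113.0 (368.3, 318.0) [ 9.7 17.6] 60.3 (361, 311, 15, 16) [ 582.3 -249.7   60. ]
side 93.0 (353.4, 299.8) [ 9.4 16.8] 65.6 (346, 293, 15, 15) [ 575.6 -190.5   60. ]
```

View pics/c1.png

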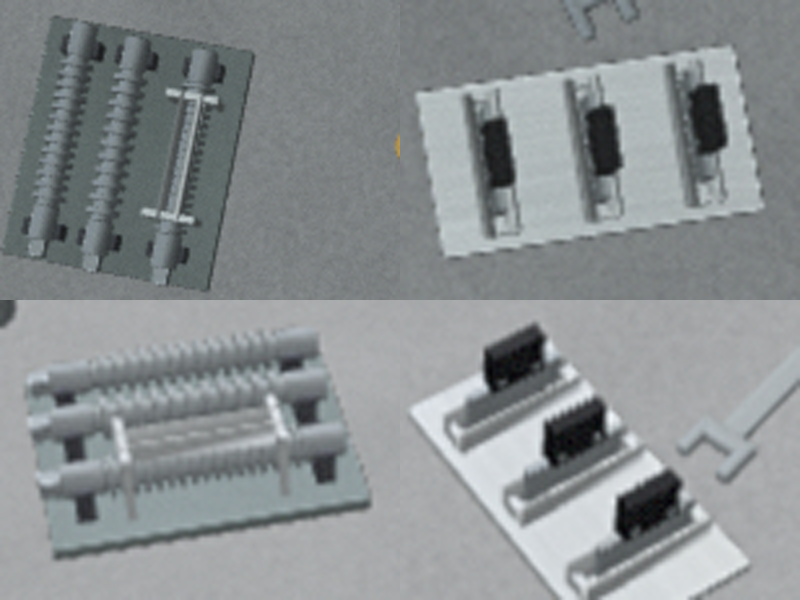

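The crop confirms three black grips upright in the rack, and the bridge over the right-hand spindle. Next is a closer look at the bridge.

Run:
```python
from h import *
T=cv2.imread("pics/top0.png");S=cv2.imread("pics/side0.png")
def crop(I,x,y,w,h): return cv2.resize(I[y:y+h,x:x+w],(400,600),interpolation=cv2.INTER_CUBIC)
cv2.imwrite("pics/c2.png",np.hstack([crop(T,228,225,44,66),cv2.resize(S[195:245,240:340],(400,200),interpolation=cv2.INTER_CUBIC).repeat(1,0) if 0 else np.vstack([cv2.resize(S[195:240,250:310],(400,300),interpolation=cv2.INTER_CUBIC),crop(T,383,205,88,66)[::2]])]))
# rack
rt=[(384.5,218),(463.3,206.5),(470.8,247.5),(391.5,259)]
P=np.array([plane("top",p,8) for p in rt]);print(P.round(1),P.mean(0).round(1),[np.linalg.norm(P[i]-P[i-1]).round(1) for i in range(4)])
for a,b in (((403.7,233.0),(353.4,299.8)),((430.1,229.9),(368.3,318)),((456.2,224.7),(386.7,336.3))): print(tri(a,b))
ct=[(199.3,200.8),(277.8,214.3),(260.9,307),(181.2,294.3)]
P=np.array([plane("top",p,10) for p in ct]);print(P.round(1),P.mean(0).round(1),[np.linalg.norm(P[i]-P[i-1]).round(1) for i in range(4)])
```

```text
[[ 619.7 -146.5    8. ]
 [ 646.6 -332.9    8. ]
 [ 548.8 -347.1    8. ]
 [ 522.2 -161.3    8. ]] [ 584.3 -247.     8. ] [np.float64(98.6), np.float64(188.4), np.float64(98.8), np.float64(187.7)]
(array([ 577.38799893, -185.6527337 ,   53.68968372]), np.float64(1.3150020164035916))
(array([ 584.14552879, -245.69090697,   54.0971467 ]), np.float64(1.10740851997821))
(array([ 596.21706222, -305.23295829,   55.06020571]), np.float64(2.0680680598865133))
[[662.8 293.9  10. ]
 [629.3 106.1  10. ]
 [410.8 143.4  10. ]
 [440.5 330.2  10. ]] [535.9 218.4  10. ] [np.float64(225.2), np.float64(190.8), np.float64(221.7), np.float64(189.2)]
```

View pics/c2.png

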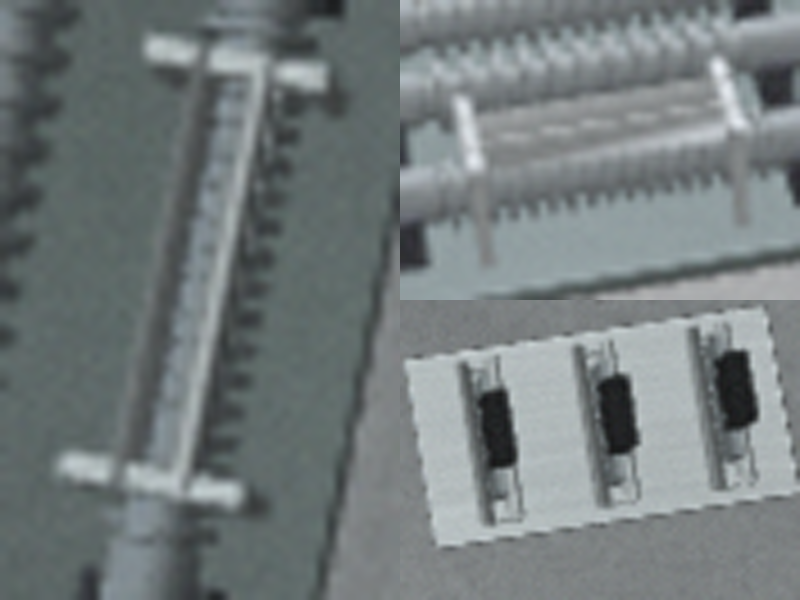

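```bash
cat >> h.py <<'E'
def period(n,I,C,u,z,lens=45,show=True):
    # brightness along x-direction line(s) through C (x,y), at height z; returns amplitude by pitch
    s=np.arange(-lens,lens,0.5); g=I.astype(np.float32).mean(2)
    px=np.array([proj(n,[C[0]+a*u[0],C[1]+a*u[1],z]) for a in s],np.float32)
    v=cv2.remap(g,px[:,:1],px[:,1:],cv2.INTER_CUBIC).ravel(); v=v-np.polyval(np.polyfit(s,v,3),s); v*=np.hanning(len(v))
    return {p:np.abs((v*np.exp(2j*np.pi*s/p)).sum()).round(0) for p in (7,8,9,10,11,12,13)}
E
python3 - <<'E'
from h import *
t=lambda x,y:(228+x/9.09-.4,225+y/9.09-.4); s=lambda x,y:(250+x/6.667-.4,195+y/6.667-.4)
E=[]
for a,b in (((148,48),(717,62)),((326,76),(738,130)),((58,466),(461,98)),((243,494),(475,168))):
    P,e=tri(t(*a),s(*b)); print(P.round(1),e.round(1), plane("top",t(*a),63.5).round(1))
    E.append(plane("top",t(*a),63.5))
E=np.array(E);c=E.mean(0);d=(E[0]+E[1]-E[2]-E[3])/2;print("bridge",c.round(1),np.linalg.norm(d),np.arctan2(d[1],d[0]))
yw=np.arctan2(d[1],d[0]);u=np.array([np.cos(yw),np.sin(yw)]);w=np.array([-u[1],u[0]])
T=cv2.imread("pics/top0.png");S=cv2.imread("pics/side0.png")
for n,I in(("top",T),("side",S)):
  for off,z in((-10,43),(-13,40),(-15,34),(-16,34),(-14,27),(-12,24),(-8,20),(0,49)):
    print(n,off,z,period(n,I,c[:2]+off*w,u,z))
E
```

```text
[661.7 147.4  51.7] 164.8 [583.7 178.2  63.5]
[652.  103.3  51.7] 159.7 [576.5 133.5  63.5]
[556.3 169.9  54.7] 164.6 [479.1 198.7  63.5]
[546.5 124.9  55. ] 158.5 [472.  152.7  63.5]
bridge [527.8 165.8  63.5] 106.46167758727111 -0.18815236670397914
top -10 43 {7: np.float64(61.0), 8: np.float64(276.0), 9: np.float64(96.0), 10: np.float64(49.0), 11: np.float64(232.0), 12: np.float64(337.0), 13: np.float64(301.0)}
top -13 40 {7: np.float64(96.0), 8: np.float64(700.0), 9: np.float64(190.0), 10: np.float64(47.0), 11: np.float64(37.0), 12: np.float64(70.0), 13: np.float64(136.0)}
top -15 34 {7: np.float64(51.0), 8: np.float64(364.0), 9: np.float64(72.0), 10: np.float64(69.0), 11: np.float64(53.0), 12: np.float64(49.0), 13: np.float64(78.0)}
top -16 34 {7: np.float64(13.0), 8: np.float64(163.0), 9: np.float64(42.0), 10: np.float64(15.0), 11: np.float64(32.0), 12: np.float64(34.0), 13: np.float64(26.0)}
top -14 27 {7: np.float64(37.0), 8: np.float64(365.0), 9: np.float64(87.0), 10: np.float64(67.0), 11: np.float64(52.0), 12: np.float64(45.0), 13: np.float64(77.0)}
top -12 24 {7: np.float6
[... 1098 characters left out ...]
12: np.float64(131.0), 13: np.float64(144.0)}
side -14 27 {7: np.float64(81.0), 8: np.float64(405.0), 9: np.float64(99.0), 10: np.float64(55.0), 11: np.float64(71.0), 12: np.float64(65.0), 13: np.float64(34.0)}
side -12 24 {7: np.float64(45.0), 8: np.float64(230.0), 9: np.float64(50.0), 10: np.float64(59.0), 11: np.float64(63.0), 12: np.float64(41.0), 13: np.float64(45.0)}
side -8 20 {7: np.float64(32.0), 8: np.float64(182.0), 9: np.float64(43.0), 10: np.float64(59.0), 11: np.float64(62.0), 12: np.float64(43.0), 13: np.float64(50.0)}
side 0 49 {7: np.float64(6.0), 8: np.float64(22.0), 9: np.float64(20.0), 10: np.float64(51.0), 11: np.float64(71.0), 12: np.float64(72.0), 13: np.float64(63.0)}
```

The grooves give a clear 8 mm pitch in both views, so an 8 mm leaf is the candidate. I forgot the composite offset in the bridge triangulation, so I redo that along with the slot edges.

Run:
```python
from h import *
t=lambda x,y:(228+x/9.09-.45,225+y/9.09-.45); s=lambda x,y:(250+(x-400)/6.667-.4,195+y/6.667-.4)
for a,b in (((148,48),(717,62)),((326,76),(738,130)),((58,466),(461,98)),((243,494),(475,168))):
    P,e=tri(t(*a),s(*b)); print(P.round(1),e.round(1))
for a,b in (((195,75),(122,470)),((265,75),(187,470))):
    A=plane("top",t(*a),63.5);B=plane("top",t(*b),63.5);d=A-B;print((A+B)/2,np.arctan2(d[1],d[0]))
c=np.array([527.8,165.8]);u=np.array([np.cos(-.17),np.sin(-.17)]);w=np.array([-u[1],u[0]])
for n in("top","side"):
  I=cv2.imread(f"pics/{n}0.png").astype(np.float32).mean(2);q=np.arange(-45,45,.5)
  for off,z in((-13,40),(-15,34),(-16,34)):
    px=np.array([proj(n,[*(c+off*w+a*u),z]) for a in q],np.float32)
    v=cv2.remap(I,px[:,:1],px[:,1:],2).ravel();v-=np.polyval(np.polyfit(q,v,3),q);v*=np.hanning(len(v))
    F=(v*np.exp(-2j*np.pi*q/8)).sum();print(n,off,z,abs(F).round(),"bright at",(-np.angle(F)*8/2/np.pi)%8 if 0 else (-np.angle(F)/2/np.pi*8)%8)
```

```text
[584.6 178.4  62.3] 1.1
[576.7 133.7  62.9] 0.1
[480.2 198.6  63.8] 2.0
[472.  152.6  65.4] 0.0
[527.56227736 174.67950692  63.5       ] -0.1659104806804221
[527.51220167 157.84688211  63.5       ] -0.17979336974459104Traceback (most recent call last):
  File "<stdin>", line 11, in <module>
  File "h.py", line 10, in proj
    K,R,t=cal(n); q=K@(R@np.array(P,float)+t); return q[:2]/q[2]
          ~~~^^^
  File "h.py", line 4, in cal
    c=robot.calibration(n); K=np.array(c["intrinsics"],float); R=cv2.Rodrigues(np.array(c["rvec"],float))[0]; t=np.array(c["tvec"],float).ravel(); return K,R,t
ValueError: time passes only in moves, steps and waits
```

Request:
drive_tool([
  {"dx": 5, "dy": 4, "wz": -0.045},
  {"dx": 6, "dy": 5, "wz": -0.045},
  {"dx": 6, "dy": 5, "wz": -0.043},
  {"dx": 6, "dy": 5},
  {"dx": 6, "dy": 5},
  {"dx": 6, "dy": 5},
  {"dx": 5, "dy": 1.5},
], hand=150)

```text
invalid input at $.increments[0]: expected keys dx, dy, dz, wx, wy, wz
```

Request:
drive_tool([
  {"dx": 4.2, "dy": 3.67, "dz": -1, "wx": 0, "wy": 0, "wz": -0.045},
  {"dx": 4.2, "dy": 3.67, "dz": -1, "wx": 0, "wy": 0, "wz": -0.045},
  {"dx": 4.2, "dy": 3.67, "dz": -1, "wx": 0, "wy": 0, "wz": -0.043},
  {"dx": 4.2, "dy": 3.67, "dz": -1, "wx": 0, "wy": 0, "wz": 0},
  {"dx": 4.2, "dy": 3.67, "dz": -1, "wx": 0, "wy": 0, "wz": 0},
  {"dx": 4.2, "dy": 3.67, "dz": -1, "wx": 0, "wy": 0, "wz": 0},
  {"dx": 4.2, "dy": 3.67, "dz": -1, "wx": 0, "wy": 0, "wz": 0},
  {"dx": 4.2, "dy": 3.67, "dz": -1, "wx": 0, "wy": 0, "wz": 0},
  {"dx": 4.2, "dy": 3.67, "dz": -1, "wx": 0, "wy": 0, "wz": 0},
  {"dx": 4.2, "dy": 3.67, "dz": -1, "wx": 0, "wy": 0, "wz": 0},
  {"dx": 0, "dy": 0, "dz": 0, "wx": 0, "wy": 0, "wz": 0},
], hand=150)

```text
time: 1.48
tcp_pos: [578.0, -183.4, 129.7]
tool_rot: [-3.14, 0.001, 0.146]
wrist_force: [-0.1, -1.4, 0.3]
opening: 35.2
finger_force: 0.0
```

Request:
drive_tool([
  {"dx": 0, "dy": 0, "dz": -3, "wx": 0, "wy": 0, "wz": 0},
  {"dx": 0.05, "dy": -0.03, "dz": -3, "wx": 0, "wy": 0, "wz": 0},
  {"dx": 0, "dy": 0, "dz": -2, "wx": 0, "wy": 0, "wz": 0},
  {"dx": 0, "dy": 0, "dz": -1.3, "wx": 0, "wy": 0, "wz": 0},
  {"dx": 0, "dy": 0, "dz": 0, "wx": 0, "wy": 0, "wz": 0},
  {"dx": 0, "dy": 0, "dz": 0, "wx": 0, "wy": 0, "wz": 0},
])

```text
time: 2.22
tcp_pos: [577.4, -186.9, 39.2]
tool_rot: [3.141, -0.001, 0.143]
wrist_force: [0.2, 0.2, 0.1]
opening: 35.4
finger_force: 0.0
```

Request:
drive_tool([
  {"dx": 0, "dy": 0, "dz": 0, "wx": 0, "wy": 0, "wz": 0},
  {"dx": 0, "dy": 0, "dz": 0, "wx": 0, "wy": 0, "wz": 0},
  {"dx": 0, "dy": 0, "dz": 0, "wx": 0, "wy": 0, "wz": 0},
  {"dx": 0, "dy": 0, "dz": 0, "wx": 0, "wy": 0, "wz": 0},
], hand=255)

```text
time: 2.72
tcp_pos: [577.4, -186.8, 39.1]
tool_rot: [3.141, -0.001, 0.143]
wrist_force: [-2.0, -0.0, 7.1]
opening: 10.9
finger_force: 58.7
```

Request:
drive_tool([
  {"dx": 0, "dy": 0, "dz": 1, "wx": 0, "wy": 0, "wz": 0},
  {"dx": 0, "dy": 0, "dz": 3, "wx": 0, "wy": 0, "wz": 0},
  {"dx": 0, "dy": 0, "dz": 4, "wx": 0, "wy": 0, "wz": 0},
  {"dx": 0, "dy": 0, "dz": 4, "wx": 0, "wy": 0, "wz": 0},
  {"dx": 0, "dy": 0, "dz": 0, "wx": 0, "wy": 0, "wz": 0},
  {"dx": 0, "dy": 0, "dz": 0, "wx": 0, "wy": 0, "wz": 0},
  {"dx": 0, "dy": 0, "dz": 0, "wx": 0, "wy": 0, "wz": 0},
])

```text
time: 3.6
tcp_pos: [576.6, -186.3, 157.1]
tool_rot: [-3.14, 0.002, 0.143]
wrist_force: [0.4, -0.2, -1.2]
opening: 11.1
finger_force: 58.6
```

```bash
cat > look.py <<'E'
from h import *
import sys
I=cv2.cvtColor(robot.camera("side"),cv2.COLOR_RGB2BGR); t=robot.state(); p=t["tcp_pos"]; yw=t["tool_rot"][2]
k=sys.argv[1]; cv2.imwrite(f"pics/side_{k}.png",I)
x,y=proj("side",[p[0],p[1],p[2]-15]).astype(int)
cv2.imwrite(f"pics/cr_{k}.png",cv2.resize(I[y-37:y+38,x-50:x+50],(800,600),interpolation=cv2.INTER_CUBIC))
print(p.round(1),yw,(x,y),t["wrist_force"].round(1),t["moment"].round(2))
u=np.array([np.cos(yw),np.sin(yw)])
for dz in np.arange(-35,-20,2): print(dz,period("side",I,p[:2],u,p[2]+dz,lens=31))
E
python3 look.py A
```

```text
[ 576.7 -186.4  157.2] 0.1427413688327206 (np.int64(354), np.int64(273)) [ 0.1 -0.  -0.5] [ 0.02  0.02 -0.01]
-35 {7: np.float64(28.0), 8: np.float64(70.0), 9: np.float64(52.0), 10: np.float64(19.0), 11: np.float64(17.0), 12: np.float64(19.0), 13: np.float64(10.0)}
-33 {7: np.float64(56.0), 8: np.float64(108.0), 9: np.float64(68.0), 10: np.float64(19.0), 11: np.float64(15.0), 12: np.float64(13.0), 13: np.float64(6.0)}
-31 {7: np.float64(76.0), 8: np.float64(124.0), 9: np.float64(72.0), 10: np.float64(31.0), 11: np.float64(30.0), 12: np.float64(27.0), 13: np.float64(19.0)}
-29 {7: np.float64(66.0), 8: np.float64(79.0), 9: np.float64(58.0), 10: np.float64(51.0), 11: np.float64(41.0), 12: np.float64(26.0), 13: np.float64(19.0)}
-27 {7: np.float64(51.0), 8: np.float64(46.0), 9: np.float64(42.0), 10: np.float64(32.0), 11: np.float64(17.0), 12: np.float64(20.0), 13: np.float64(32.0)}
-25 {7: np.float64(30.0), 8: np.float64(21.0), 9: np.float64(17.0), 10: np.float64(7.0), 11: np.float64(27.0), 12: np.float64(40.0), 13: np.float64(46.0)}
-23 {7: np.float64(13.0), 8: np.float64(8.0), 9: np.float64(4.0), 10: np.float64(5.0), 11: np.float64(5.0), 12: np.float64(12.0), 13: np.float64(17.0)}
-21 {7: np.float64(7.0), 8: np.float64(35.0), 9: np.float64(29.0), 10: np.float64(21.0), 11: np.float64(19.0), 12: np.float64(24.0), 13: np.float64(29.0)}
```

View pics/cr_A.png

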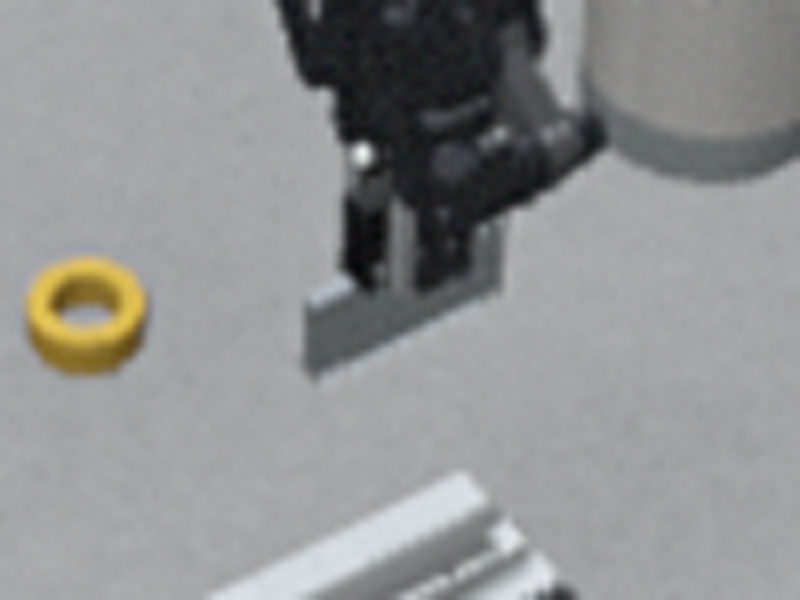

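Leaf A is held straight, with its plate centred under the fingers. The teeth are barely resolved, with a weak 8 mm peak at tip height, so I'll test it by feel in the bridge.

Request:
drive_tool([
  {"dx": -0.7, "dy": 4.4, "dz": 0, "wx": 0, "wy": 0, "wz": -0.04},
  {"dx": -0.7, "dy": 5, "dz": 0, "wx": 0, "wy": 0, "wz": -0.045},
  {"dx": -0.7, "dy": 5, "dz": 0, "wx": 0, "wy": 0, "wz": -0.046},
  {"dx": -0.7, "dy": 5, "dz": 0, "wx": 0, "wy": 0, "wz": -0.046},
  {"dx": -0.7, "dy": 5, "dz": 0, "wx": 0, "wy": 0, "wz": -0.046},
  {"dx": -0.7, "dy": 5, "dz": 0, "wx": 0, "wy": 0, "wz": -0.046},
  {"dx": -0.7, "dy": 5.86, "dz": 0, "wx": 0, "wy": 0, "wz": -0.046},
  {"dx": 0, "dy": 0, "dz": -2.5, "wx": 0, "wy": 0, "wz": 0},
  {"dx": 0, "dy": 0, "dz": -2.5, "wx": 0, "wy": 0, "wz": 0},
  {"dx": 0, "dy": 0, "dz": 0, "wx": 0, "wy": 0, "wz": 0},
  {"dx": 0, "dy": 0, "dz": 0, "wx": 0, "wy": 0, "wz": 0},
  {"dx": 0, "dy": 0, "dz": 0, "wx": 0, "wy": 0, "wz": 0},
])

```text
time: 5.15
tcp_pos: [528.6, 166.0, 109.3]
tool_rot: [-3.141, -0.001, -0.172]
wrist_force: [-0.4, 0.4, -0.3]
opening: 11.5
finger_force: 58.8
```

Run:
```python
from h import *
ims=[]
for n in("top","side"):
    I=cv2.cvtColor(robot.camera(n),cv2.COLOR_RGB2BGR); t=robot.state();p=t["tcp_pos"]
    x,y=proj(n,[p[0],p[1],p[2]-20]).astype(int); ims.append(cv2.resize(I[y-35:y+35,x-35:x+35],(400,400),interpolation=cv2.INTER_CUBIC));print(n,x,y)
cv2.imwrite("pics/br.png",np.hstack(ims));print(p.round(1),t["tool_rot"].round(3),t["wrist_force"].round(1))
```

```text
top 247 252
side 278 204
[528.4 166.  109. ] [-3.141e+00 -1.000e-03 -1.720e-01] [ 0.3 -0.3 -0.2]
```

View pics/br.png

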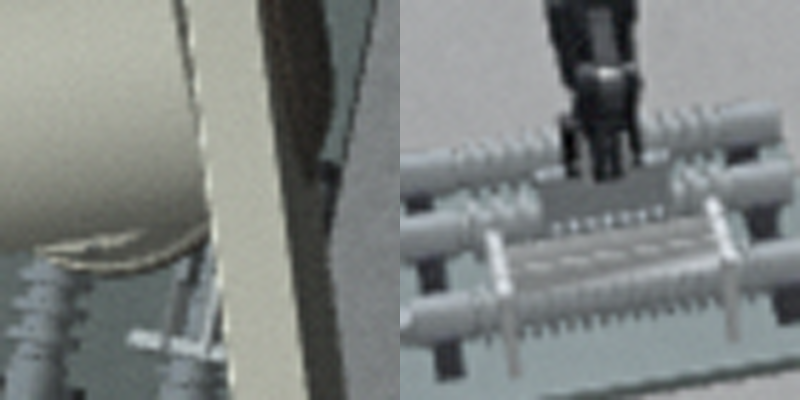

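Top view: the arm hides the bridge. Side view: the leaf is centred over the slot, and the tooth gaps show as bright dots about 16.5 zoomed px (about 8 mm) apart at (558–660, 218). So this is the 8 mm leaf. I let it down.

Request:
drive_tool([
  {"dx": -0.05, "dy": 0, "dz": -0.6, "wx": 0, "wy": 0, "wz": 0},
  {"dx": 0, "dy": 0, "dz": -0.6, "wx": 0, "wy": 0, "wz": 0},
  {"dx": 0, "dy": 0, "dz": -0.4, "wx": 0, "wy": 0, "wz": 0},
  {"dx": 0, "dy": 0, "dz": -0.3, "wx": 0, "wy": 0, "wz": 0},
  {"dx": 0, "dy": 0, "dz": 0, "wx": 0, "wy": 0, "wz": 0},
])

```text
time: 5.88
tcp_pos: [527.5, 166.0, 89.0]
tool_rot: [3.142, 0.0, -0.172]
wrist_force: [0.9, -0.2, -0.3]
opening: 11.1
finger_force: 58.8
```

Request:
drive_tool([
  {"dx": 0, "dy": 0, "dz": -0.2, "wx": 0, "wy": 0, "wz": 0},
  {"dx": 0, "dy": 0, "dz": -0.2, "wx": 0, "wy": 0, "wz": 0},
  {"dx": 0, "dy": 0, "dz": -0.2, "wx": 0, "wy": 0, "wz": 0},
  {"dx": 0, "dy": 0, "dz": 0, "wx": 0, "wy": 0, "wz": 0},
  {"dx": 0, "dy": 0, "dz": 0, "wx": 0, "wy": 0, "wz": 0},
])

```text
time: 6.5
tcp_pos: [527.6, 166.1, 83.3]
tool_rot: [-3.142, -0.0, -0.172]
wrist_force: [-0.3, -0.2, -0.8]
opening: 11.1
finger_force: 58.8
```

In the slot, no side force.

Request:
drive_tool([
  {"dx": 0, "dy": 0, "dz": -0.1, "wx": 0, "wy": 0, "wz": 0},
  {"dx": 0, "dy": 0, "dz": -0.1, "wx": 0, "wy": 0, "wz": 0},
  {"dx": 0, "dy": 0, "dz": 0, "wx": 0, "wy": 0, "wz": 0},
])

```text
time: 6.88
tcp_pos: [527.5, 166.0, 81.2]
tool_rot: [-3.142, 0.0, -0.172]
wrist_force: [1.0, 0.5, -0.4]
opening: 11.3
finger_force: 58.8
```

Request:
drive_tool([
  {"dx": 0, "dy": 0, "dz": -0.05, "wx": 0, "wy": 0, "wz": 0},
  {"dx": 0, "dy": 0, "dz": 0, "wx": 0, "wy": 0, "wz": 0},
])

```text
time: 7.12
tcp_pos: [527.5, 166.1, 80.7]
tool_rot: [-3.141, 0.0, -0.172]
wrist_force: [0.2, 1.5, -1.3]
opening: 11.0
finger_force: 58.8
```

Request:
drive_tool([
  {"dx": 0, "dy": 0, "dz": -0.05, "wx": 0, "wy": 0, "wz": 0},
  {"dx": 0, "dy": 0, "dz": 0, "wx": 0, "wy": 0, "wz": 0},
])

```text
time: 7.38
tcp_pos: [527.5, 166.1, 80.2]
tool_rot: [-3.142, 0.0, -0.172]
wrist_force: [1.4, 0.4, -1.3]
opening: 11.3
finger_force: 58.8
```

Request:
drive_tool([
  {"dx": 0, "dy": 0, "dz": -0.05, "wx": 0, "wy": 0, "wz": 0},
  {"dx": 0, "dy": 0, "dz": 0, "wx": 0, "wy": 0, "wz": 0},
])

```text
time: 7.62
tcp_pos: [527.6, 166.1, 80.0]
tool_rot: [-3.141, -0.0, -0.172]
wrist_force: [-1.6, -0.1, 3.5]
opening: 11.2
finger_force: 59.6
```

Contact on the crests at TCP z ≈ 80, as expected. I slide along the thread in 1 mm steps.

Request:
drive_tool([
  {"dx": 0.1, "dy": -0.017, "dz": 0, "wx": 0, "wy": 0, "wz": 0},
  {"dx": 0, "dy": 0, "dz": -0.02, "wx": 0, "wy": 0, "wz": 0},
])

```text
time: 7.88
tcp_pos: [528.6, 166.0, 80.0]
tool_rot: [-3.141, -0.0, -0.172]
wrist_force: [-4.4, -0.7, 10.2]
opening: 11.1
finger_force: 60.4
```

Request:
drive_tool([
  {"dx": 0.1, "dy": -0.017, "dz": 0, "wx": 0, "wy": 0, "wz": 0},
  {"dx": 0, "dy": 0, "dz": 0, "wx": 0, "wy": 0, "wz": 0},
])

```text
time: 8.12
tcp_pos: [529.5, 165.9, 80.1]
tool_rot: [-3.141, -0.0, -0.172]
wrist_force: [-5.2, 0.3, 9.4]
opening: 11.0
finger_force: 60.4
```

Request:
drive_tool([
  {"dx": 0.1, "dy": -0.017, "dz": 0, "wx": 0, "wy": 0, "wz": 0},
  {"dx": 0, "dy": 0, "dz": 0, "wx": 0, "wy": 0, "wz": 0},
])

```text
time: 8.38
tcp_pos: [530.5, 165.7, 80.0]
tool_rot: [-3.141, 0.0, -0.172]
wrist_force: [-4.4, 0.3, 7.8]
opening: 11.1
finger_force: 60.3
```

Request:
drive_tool([
  {"dx": 0.1, "dy": -0.017, "dz": 0, "wx": 0, "wy": 0, "wz": 0},
  {"dx": 0, "dy": 0, "dz": 0, "wx": 0, "wy": 0, "wz": 0},
])

```text
time: 8.62
tcp_pos: [531.5, 165.6, 80.0]
tool_rot: [-3.141, -0.0, -0.172]
wrist_force: [-3.7, 1.1, 8.3]
opening: 11.0
finger_force: 60.1
```

Request:
drive_tool([
  {"dx": 0.1, "dy": -0.017, "dz": 0, "wx": 0, "wy": 0, "wz": 0},
  {"dx": 0, "dy": 0, "dz": 0, "wx": 0, "wy": 0, "wz": 0},
])

```text
time: 8.88
tcp_pos: [532.6, 165.2, 79.5]
tool_rot: [-3.141, -0.0, -0.172]
wrist_force: [-0.2, 0.4, -1.3]
opening: 11.0
finger_force: 59.0
```

Request:
drive_tool([
  {"dx": 0.1, "dy": -0.017, "dz": 0, "wx": 0, "wy": 0, "wz": 0},
  {"dx": 0, "dy": 0, "dz": 0, "wx": 0, "wy": 0, "wz": 0},
])

```text
time: 9.12
tcp_pos: [533.6, 165.0, 79.4]
tool_rot: [-3.142, 0.0, -0.172]
wrist_force: [-0.3, -0.5, -0.5]
opening: 10.9
finger_force: 59.0
```

Request:
drive_tool([
  {"dx": 0.1, "dy": -0.017, "dz": 0, "wx": 0, "wy": 0, "wz": 0},
  {"dx": 0, "dy": 0, "dz": 0, "wx": 0, "wy": 0, "wz": 0},
])

```text
time: 9.38
tcp_pos: [534.2, 164.9, 79.4]
tool_rot: [3.142, 0.001, -0.172]
wrist_force: [-3.1, 0.4, 0.3]
opening: 11.3
finger_force: 59.0
```

The push force vanished between x = 532.6 and 533.6, and the next groove flank is felt at 534.2. I go back to 533.1 and press down gently.

Request:
drive_tool([
  {"dx": -0.15, "dy": 0.025, "dz": 0, "wx": 0, "wy": 0, "wz": 0},
  {"dx": 0, "dy": 0, "dz": -0.08, "wx": 0, "wy": 0, "wz": 0},
  {"dx": 0, "dy": 0, "dz": 0, "wx": 0, "wy": 0, "wz": 0},
])

```text
time: 9.75
tcp_pos: [533.1, 165.1, 78.8]
tool_rot: [-3.142, -0.0, -0.172]
wrist_force: [0.7, -0.2, -0.9]
opening: 11.4
finger_force: 59.0
```

Request:
drive_tool([
  {"dx": 0, "dy": 0, "dz": -0.07, "wx": 0, "wy": 0, "wz": 0},
  {"dx": 0, "dy": 0, "dz": 0, "wx": 0, "wy": 0, "wz": 0},
])

```text
time: 10.0
tcp_pos: [533.1, 165.1, 78.0]
tool_rot: [-3.142, -0.0, -0.172]
wrist_force: [-0.5, 0.8, -1.7]
opening: 11.4
finger_force: 59.0
```

Request:
drive_tool([
  {"dx": 0, "dy": 0, "dz": -0.08, "wx": 0, "wy": 0, "wz": 0},
  {"dx": 0, "dy": 0, "dz": -0.06, "wx": 0, "wy": 0, "wz": 0},
  {"dx": 0, "dy": 0, "dz": 0, "wx": 0, "wy": 0, "wz": 0},
])

```text
time: 10.38
tcp_pos: [533.0, 165.1, 76.6]
tool_rot: [-3.142, 0.0, -0.172]
wrist_force: [0.3, -0.4, -1.3]
opening: 11.1
finger_force: 59.0
```

Request:
drive_tool([
  {"dx": 0, "dy": 0, "dz": -0.07, "wx": 0, "wy": 0, "wz": 0},
  {"dx": 0, "dy": 0, "dz": 0, "wx": 0, "wy": 0, "wz": 0},
])

```text
time: 10.62
tcp_pos: [533.0, 165.1, 75.9]
tool_rot: [-3.141, 0.0, -0.172]
wrist_force: [0.4, 0.4, -1.1]
opening: 11.3
finger_force: 59.0
```

Request:
drive_tool([
  {"dx": 0, "dy": 0, "dz": -0.05, "wx": 0, "wy": 0, "wz": 0},
  {"dx": 0, "dy": 0, "dz": 0, "wx": 0, "wy": 0, "wz": 0},
])

```text
time: 10.88
tcp_pos: [533.0, 165.1, 75.4]
tool_rot: [-3.142, 0.0, -0.172]
wrist_force: [0.0, 1.0, -0.7]
opening: 11.3
finger_force: 59.0
```

Request:
drive_tool([
  {"dx": 0, "dy": 0, "dz": -0.04, "wx": 0, "wy": 0, "wz": 0},
  {"dx": 0, "dy": 0, "dz": 0, "wx": 0, "wy": 0, "wz": 0},
])

```text
time: 11.12
tcp_pos: [533.1, 165.1, 75.1]
tool_rot: [-3.141, -0.0, -0.172]
wrist_force: [-0.7, -1.2, 0.6]
opening: 11.1
finger_force: 59.1
```

Request:
drive_tool([
  {"dx": 0, "dy": 0, "dz": -0.03, "wx": 0, "wy": 0, "wz": 0},
  {"dx": 0, "dy": 0, "dz": 0, "wx": 0, "wy": 0, "wz": 0},
])

```text
time: 11.38
tcp_pos: [533.1, 165.1, 75.1]
tool_rot: [-3.141, -0.0, -0.172]
wrist_force: [-2.5, -1.1, 5.8]
opening: 11.5
finger_force: 59.8
```

It bottoms firmly at 75.1, a full 5 mm below the crests, so the leaf is home. Now release and retreat.

Request:
drive_tool([
  {"dx": 0, "dy": 0, "dz": 0.03, "wx": 0, "wy": 0, "wz": 0},
  {"dx": 0, "dy": 0, "dz": 0, "wx": 0, "wy": 0, "wz": 0},
  {"dx": 0, "dy": 0, "dz": 0, "wx": 0, "wy": 0, "wz": 0},
  {"dx": 0, "dy": 0, "dz": 0, "wx": 0, "wy": 0, "wz": 0},
  {"dx": 0, "dy": 0, "dz": 1, "wx": 0, "wy": 0, "wz": 0},
  {"dx": 0, "dy": 0, "dz": 3, "wx": 0, "wy": 0, "wz": 0},
  {"dx": 0, "dy": 0, "dz": 5, "wx": 0, "wy": 0, "wz": 0},
  {"dx": 0, "dy": 0, "dz": 5, "wx": 0, "wy": 0, "wz": 0},
  {"dx": 0, "dy": -6, "dz": 0, "wx": 0, "wy": 0, "wz": 0},
  {"dx": 0, "dy": -6, "dz": 0, "wx": 0, "wy": 0, "wz": 0},
  {"dx": 0, "dy": -6, "dz": 0, "wx": 0, "wy": 0, "wz": 0},
], hand=150)

```text
time: 12.75
tcp_pos: [532.8, -16.5, 216.0]
tool_rot: [-3.141, -0.001, -0.172]
wrist_force: [0.6, -0.8, 0.1]
opening: 35.1
finger_force: 0.0
```

Run:
```python
from h import *
ims=[];B={}
for n in("top","side"):
    I=cv2.cvtColor(robot.camera(n),cv2.COLOR_RGB2BGR)
    x,y=proj(n,[528,165,80]).astype(int); ims.append(cv2.resize(I[y-35:y+35,x-35:x+35],(400,400),interpolation=cv2.INTER_CUBIC))
    m=(I[y-25:y+25,x-25:x+25].max(2)<50).astype(np.uint8)
    for c in cv2.findContours(m,0,2)[0]:
        if cv2.contourArea(c)>40: r=cv2.minAreaRect(c+np.array([x-25,y-25])); B[n]=r[0]; print(n,cv2.contourArea(c),r)
cv2.imwrite("pics/end.png",np.hstack(ims)); print(robot.state()["tcp_pos"])
if len(B)==2: print(tri(B["top"],B["side"]))
```

```text
top 90.0 ((247.4176483154297, 250.37057495117188), (6.833310604095459, 16.59518051147461), 12.52880573272705)
side 65.0 ((280.7647399902344, 204.058837890625), (7.761139392852783, 12.126781463623047), 75.96376037597656)
side 63.5 ((299.5, 192.0), (20.0, 5.0), 90.0)
[532.87813588 -19.68346939 215.7969616 ]
(array([555.84550073, 153.28183533, 124.88967655]), np.float64(55.13006364104678))
```

View pics/end.png

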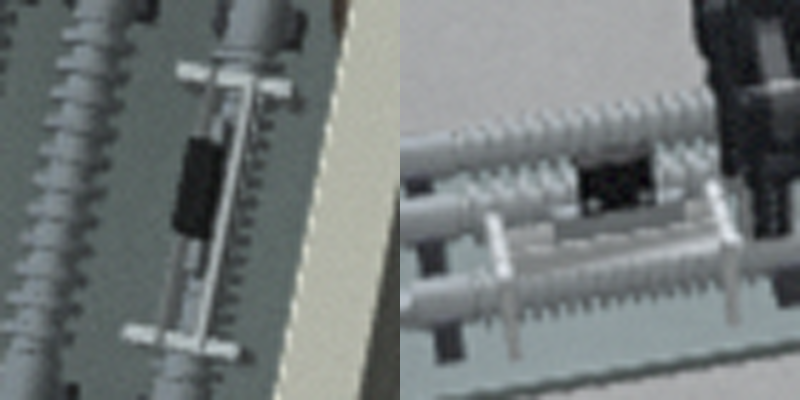

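Both views show the leaf upright and deep in the slot, with its grip at (197,187) in the top crop and (615,183) in the side crop. The height printed came from the wrong blob (the gripper), so I recompute it with the right one before handing in.

Run:
```python
from h import *
P,e=tri((247.4,250.4),(280.8,204.1)); print(P,e)
I=robot.camera("top"); m=(I[205:260,383:473].max(2)<60).astype(np.uint8)
print([cv2.boundingRect(c) for c in cv2.findContours(m,0,2)[0] if cv2.contourArea(c)>20])
if abs(P[2]-92)<4: print(robot.sign_off())
```

```text
[534.19419821 165.85603052  87.77127082] 0.9869052249942452
[(43, 17, 9, 17), (69, 11, 9, 18), (0, 0, 6, 33)]
```

The image height is 87.8. The same method read about 2 mm low at the rack, and a leaf riding on the crests would read about 95. With the felt 5 mm drop, the leaf is home, and the other two are untouched in the rack. I hand in.

```bash
python3 -c "
from rig import robot
print(robot.state()['wrist_force']); print(robot.sign_off())"
```

```text
[ 0.10057628  1.48375411 -0.58579657]
the job is handed in; nothing more can be done
None
```

I handed in the job with the 8 mm leaf standing fully home in the bridge's thread: it dropped 5 mm below the crests, and I never read more than about 10 N of push. I felt only that leaf, because camera readings of the thread and teeth pointed to 8 mm; the other two were never taken from the rack, and the sign-off gave no verdict.

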